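# Clear the test kiln's lid and hold it at the vent mark

### The arm

A 6-joint arm with a two-finger parallel gripper is mounted at the origin on the work surface. World frame = base frame: x ahead of the robot, y to its left, z up, the work surface at z = 0. Lengths are in m, angles in rad, forces in N, time in s.
With the tool pointing down it reaches from about 0.35 to 0.775 m from the base axis. Payload 7.3 kg.
Tool frame: the origin (TCP) lies at the very end of the fingers, on their centre line; the grasp point (between the pads) lies 19 mm behind it; z points along the fingers, y is the direction in which the jaws open and shut (so a half turn about z gives the same grasp; the last joint's range is limited). The gripper opens to 92 mm and grips with 3 to 60 N. Pads are 19 mm wide; open, the fingers measure 130 mm over their backs; the gripper's body (75 mm by 190 mm) begins 47 mm behind the grasp point.
Start: joints at [-1.492, 0.342, 1.524, -0, 1.275, -0.146], TCP at [0.117, -0.512, 0.203] pointing down, gripper open.
Joint ranges: [-2.53, 2.53], [-0.77, 2.02], [0.04, 2.7], [-1, 4.14], [0.28, 2.66], [-3.11, 3.11]. Speed limits (rad/s): [2.57, 2.57, 3.14, 3.14, 3.14, 3.14].

### API

Orientations are given as [roll, pitch, yaw] about the fixed x, y, z axes, in that order (R = Rz(yaw) Ry(pitch) Rx(roll)).
In Python, from cell import robot gives the robot as it stands.
- The arm moves only by the tool apply_moves, never from a script. Its argument "plan" is a list of rows, each an object of numbers: "tx", "ty", "tz": the shift along the tool's x, y, z in m; "yaw": the turn about the tool's z in rad; "grip": the opening, from -1 (shut) to 1 (fully open), so that 0 is half open. In form: [{"tx": .., "ty": .., "tz": .., "yaw": .., "grip": ..}, ...]. A call has 1 to 8 rows; each row is the pose to reach, as a shift and turn from the pose commanded when the call began, along the tool's axes at that moment; what a row does not reach only later rows make up. A row lasts 1/8 s, in which the tool goes at most 62.5 mm and 10.7 degrees, less where a joint would pass 70% of its speed; a pose out of reach is approached as far as the arm can. A call with a gripper value outside its range is refused whole. The fingers move at their own pace and stop on an object; "force" is the grip in N (left out, the last holds). Time passes only in rows, so rows that repeat a pose let the fingers close. It gives the time, the measured TCP pose, the force and the opening at its end, in the units of the state.
- robot.observe(): the state, without advancing time (a new reading comes with each control period).
- robot.read_camera(name): name is "scene" or "side" or "wrist"; returns (picture, depth): 420x560x3 uint8, red, green, blue; 420x560 float32, m along the optical axis (not along the pixel's ray), 0 where there is no reading.
- robot.get_calibration(name): a dict with "camera_matrix" (3x3 intrinsics, pixels), "R" (3x3) and "t" (3): a world point X has camera coordinates R X + t. Camera axes: x right, y down, z forward; pixel columns grow to the right and rows downward; lengths in m; the calibration is good to about 2 mm. A picture is of the moment at which its call begins: read the wrist's pose just before it. get_calibration takes no time and is no camera call; for the wrist camera it gives the pose at the moment of the call.
- robot.hand_in(): hands the job in, once; it reports no verdict.
Trained networks look in the newest picture that a camera, given by its name, has taken for a name from the list of things; names that differ only in an ending like _2 or _b are one class to them, and where a whole thing is asked for, a point or a joint stands for the part that bears it (a point fixed in the world has none). Each returns a list of dicts, best first, with "confidence" (0 to 1); they miss things now and then, are a little off and sometimes report something else, mostly with a low value. They report only what shows in the picture. A call takes as long as a camera call. They do not tell look-alikes from the thing itself.
- robot.outline_of(label, camera): "region" (420x560 bool, what is visible of it) and "pixel" ([row, column] in pixels, amid what is visible of it).
- robot.tip_of(label, camera): "pixel" ([row, column] in pixels: a listed point, or the origin of a listed thing).
The state is a dict: "time": time; "qpos": joint angles; "qvel": joint speeds; "joint_efforts": joint torques, N m; "tool_pos": TCP position; "tool_rot": TCP orientation; "contact_force": force on the tool from outside, world axes, zero at the start; "torque": the same for the moment, N m; "opening": finger opening in m.
Only numpy, scipy, OpenCV 4.12 (cv2) and the standard library are available. Lean on these libraries where they do the work, as an engineer would, in place of code of your own. Each camera call takes 0.05 s, during which the arm holds its last target.

### The job

Somebody left a cup standing on the lid of the little test kiln: take it off and stand it upright on the small wooden board, setting it down rather than dropping it. Then lift the kiln's sprung lid until it lines up with the metal index arm beside it, and hold it still there: finish while the gripper is still holding the lid, because the lid falls shut if let go. Leave the index arm and the other things on the table as they are.

Things in the scene. Friction and masses are not known exactly. Their poses are not given: they have to be found in the camera images.
- lid (a joint): Angle in rad of the kiln's lid, 0 = shut (level), growing as its front edge (nearest the robot) rises, at most 1.2. A steel slab 250 mm from hinge to front, 260 mm wide, 30 mm thick, 0.5 kg, top face 170 mm above the table when shut. Its own weight and a spring (0.6 N m/rad, 0.3 N m when shut) push it shut: lifting at the handle takes about 4 N at the start and 5 to 6 N at 0.55 rad. It does not stay by itself.
- lid_handle (a point): Middle of the lid's handle: a round wooden bar 14 mm thick, 110 mm long between two upright posts, parallel to the hinge. Its centre line is 45 mm above the lid's top face (38 mm clear below the bar), 210 mm in front of the hinge axis and 60 mm above it when shut (215 mm above the table). Axes are the lid's: x from the front edge to the hinge, y along the bar, z up out of the lid; they turn with the lid.
- lid_hinge (a point): Point on the hinge axis at the kiln's far edge, 155 mm above the table, on the kiln's middle line. The axes are the kiln's: x from the kiln's front to the hinge, y along the hinge axis, z up. The kiln is fixed to the table, 250 mm (x) by 260 mm (y); its front faces the robot roughly, turned up to 0.25 rad.
- index (a joint): Angle in rad of the index arm, counted like the lid's angle and about the same axis: the lid is at the mark when both angles are equal. Differs from start to start (0.28 to 0.55). It stays where it is by friction.
- index_tip (a point): End of the index arm: thin aluminium bar with a 22 mm end disc, 160 mm to the right (-y of lid_hinge) of the kiln's middle line, just outside its side, beside a thin dark steel arc (275 mm high). The point is 235 mm from the hinge axis; the disc stands up to 290 mm above the table. x: along the arm towards the hinge. At the mark, the dark strip on the lid's side edge lies along this bar.
- cup_mid (a point): Centre (half-way up, on the axis) of the cup on the lid: round terracotta cup without handle, open on top, about 56 mm across at the rim, somewhat narrower at the foot, 70 mm high, about 0.16 kg, standing upright. z up along its axis.
- cup: The same cup; origin at the centre of its underside.
- board: Small square wooden board, 130 x 130 mm, fixed, its top 20 mm above the table; origin at the centre of its underside (on the table), x and y along its edges. It lies left or right of the kiln.
- tub: Bystander: white plastic glaze jar with lid, 84 mm across, 110 mm high, on the other side of the kiln from the board; origin at the centre of its underside.
- bowl: Bystander: white bowl, 110 mm across, 50 mm high, left of the kiln, towards its far end; origin at the centre of its underside.
- post: Bystander: pale round kiln post, 34 mm across, 80 mm high, right of the kiln, towards its far end; origin at the centre of its underside.
There are look-alikes about, which are no part of the job. Of the things that look like the cup, the middle-sized one is meant.

How it is judged:
By the outcome, as a careful person would: the job done as asked, in the order asked, and still so for the second after the job is handed in, while the arm keeps its last pose, push and grip.
It also fails if it takes over 48 s, if anything falls off the work surface, if the arm or the gripper's body presses on something with over 40 N, if the wrist force passes 120 N, or if a joint passes its speed limit or range.

## Working session

There is one attempt and no reset: what is moved stays moved. The work goes in short steps, Python scripts to look and compute and a tool call to move; the robot and the scene stay as the last step left them, time stands still between calls to the robot, and variables do not carry over. Pictures are saved under pics/ and viewed, and the job is handed in when it is done.

Besides the shell and the picture viewer there is one more tool, called as name([rows], argument=value, ...), one row to a line, values as JSON. apply_moves: Moves the arm, as the interface text tells. Its arguments: {"type":"object","properties":{"plan":{"type":"array","items":{"type":"object","properties":{"tx":{"type":"number"},"ty":{"type":"number"},"tz":{"type":"number"},"yaw":{"type":"number"},"grip":{"type":"number"}}}},"force":{"type":"number"}},"required":["plan"]}

```bash
mkdir -p pics; ls
cat > h.py <<'E'
from cell import robot
import numpy as np, cv2
def snap(cam,name):
    p,d=robot.read_camera(cam); cv2.imwrite(f'pics/{name}.png',p[:,:,::-1]); c=robot.get_calibration(cam)
    np.savez(f'{name}.npz',p=p,d=d,K=c['camera_matrix'],R=c['R'],t=c['t']); return p,d,c
def cloud(d,c):
    K=np.array(c['camera_matrix']);R=np.array(c['R']);t=np.array(c['t'])
    v,u=np.mgrid[:d.shape[0],:d.shape[1]]
    X=np.stack([(u-K[0,2])/K[0,0]*d,(v-K[1,2])/K[1,1]*d,d],-1)
    W=(X-t.ravel())@R
    W[d<=0]=np.nan
    return W
E
python3 - <<'E'
from h import *
s=robot.observe(); print({k:np.round(v,3) for k,v in s.items()})
for cam in ['scene','side']:
    p,d,c=snap(cam,cam+'0'); W=cloud(d,c)
    for l in ['cup','cup_mid','board','lid_handle','lid_hinge','index_tip','tub','bowl','post']:
        for r in robot.tip_of(l,cam)[:4]:
            px=np.round(r['pixel']).astype(int); 
            w=W[px[0],px[1]] if 0<=px[0]<420 and 0<=px[1]<560 else None
            print(cam,l,px,round(r['confidence'],2),None if w is None else np.round(w,3))
print(robot.observe()['time'])
E
```

```text
pics
{'time': np.float64(0.0), 'qpos': array([-1.492,  0.343,  1.525,  0.   ,  1.275, -0.146]), 'qvel': array([-0.001, -0.   ,  0.   , -0.002,  0.001,  0.   ]), 'joint_efforts': array([-3.0000e-03, -4.3125e+01, -2.4422e+01,  7.2000e-02,  5.6000e-02,
       -0.0000e+00]), 'tool_pos': array([ 0.117, -0.511,  0.203]), 'tool_rot': array([-3.14 , -0.   ,  0.225]), 'contact_force': array([0.507, 0.236, 0.519]), 'torque': array([-0.02, -0.03, -0.01]), 'opening': np.float64(0.092)}
scene cup [203 191] 0.72 [ 0.621 -0.211  0.044]
scene cup [235 188] 0.57 [ 0.705 -0.192  0.046]
scene cup_mid [187 270] 0.95 [ 0.614 -0.01   0.177]
scene cup_mid [191 186] 0.91 [ 0.62  -0.213  0.099]
scene cup_mid [230 186] 0.82 [ 0.74  -0.163  0.157]
scene board [145 163] 0.6 [ 0.455 -0.346  0.021]
scene board [222 145] 0.52 [ 0.685 -0.311  0.026]
scene board [156 288] 0.4 [0.524 0.011 0.173]
scene lid_handle [153 290] 0.83 [0.55  0.021 0.224]
scene lid_hinge [252 260] 0.59 [ 0.752 -0.001  0.144]
scene lid_hinge [185 268] 0.56 [ 0.614 -0.014  0.185]
scene index_tip [131 223] 0.63 [ 0.524 -0.134  0.226]
scene inde
[... 223 characters left out ...]
 0.06 ]
side cup [322 303] 0.85 [ 0.683 -0.22   0.018]
side cup [207 270] 0.68 [ 0.622 -0.03   0.187]
side cup_mid [311 303] 0.88 [ 0.687 -0.188  0.013]
side cup_mid [322 262] 0.76 [ 0.591 -0.265  0.098]
side cup_mid [196 274] 0.66 [ 0.629 -0.035  0.223]
side board [396 192] 0.91 [ 0.454 -0.365  0.019]
side lid_handle [183 236] 0.91 [0.548 0.016 0.221]
side lid_hinge [206 328] 0.8 [ 0.808  0.174 -0.002]
side index_tip [232 216] 0.9 [ 0.509 -0.142  0.228]
side index_tip [197 274] 0.44 [ 0.629 -0.036  0.221]
side tub [175 207] 0.85 [0.457 0.278 0.046]
side bowl [171 280] 0.56 [0.658 0.129 0.165]
side post [372 306] 0.58 [ 0.672 -0.342  0.038]
side post [198 272] 0.46 [ 0.625 -0.036  0.218]
1.0
```

View pics/scene0.png

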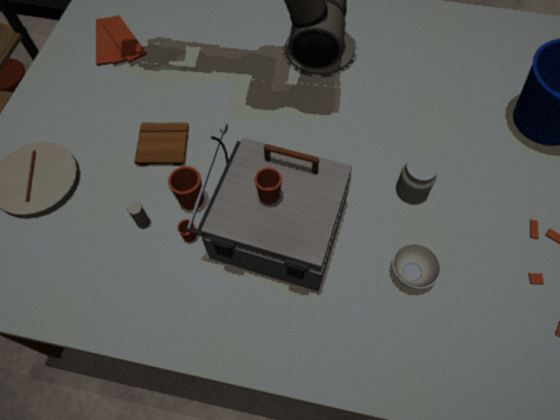

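View pics/side0.png

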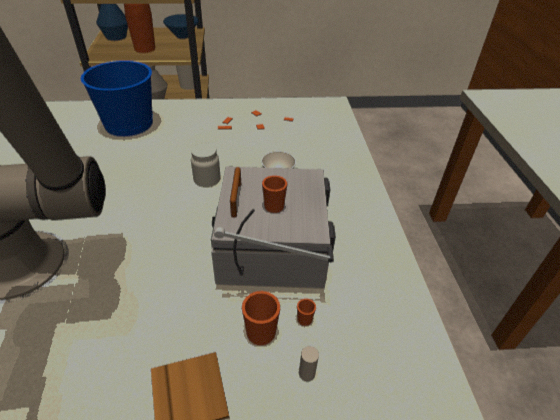

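The middle-sized cup is the one on the lid, at scene (185,268). The look-alikes are the large cup at (187,186) and the small one at (230,187). The board is at (145,163), and the tub, bowl and post are clear of the work. Next I'll measure positions from the depth data.

Run:
```python
from h import *
img=cv2.imread('pics/scene0.png'); crop=cv2.resize(img[100:290,110:370],None,fx=3,fy=3,interpolation=cv2.INTER_CUBIC); cv2.imwrite('pics/crop0.png',crop)
Ws=[]
for cam in ['scene','side']:
    z=np.load(cam+'0.npz'); Ws.append(cloud(z['d'],dict(camera_matrix=z['K'],R=z['R'],t=z['t'])).reshape(-1,3))
for n,W in zip(['scene','side'],Ws):
    W=W[np.isfinite(W[:,0])]
    m=lambda x0,x1,y0,y1,z0,z1:W[(W[:,0]>x0)&(W[:,0]<x1)&(W[:,1]>y0)&(W[:,1]<y1)&(W[:,2]>z0)&(W[:,2]<z1)]
    lid=m(.4,.85,-.2,.2,.163,.178); r=cv2.minAreaRect(lid[:,:2].astype(np.float32)*1000); print(n,'lid',r,np.median(lid[:,2]),len(lid))
    rim=m(.57,.72,-.08,.06,.228,.25); print(' cup rim',cv2.minEnclosingCircle(rim[:,:2].astype(np.float32)*1000),len(rim),rim[:,2].max())
    cb=m(.57,.72,-.08,.06,.185,.25); print(' cup body',cv2.minEnclosingCircle(cb[:,:2].astype(np.float32)*1000),len(cb))
    bar=m(.45,.6,-.09,.1,.205,.23); print(' bar',cv2.minAreaRect(bar[:,:2].astype(np.float32)*1000),len(bar),bar[:,2].max())
    bd=m(.35,.56,-.46,-.24,.012,.03); print(' board',cv2.minAreaRect(bd[:,:2].astype(np.float32)*1000),np.median(bd[:,2]),len(bd))
    bc=m(.53,.67,-.3,-.17,.03,.12); print(' big',cv2.minEnclosingCircle(bc[:,:2].astype(np.float32)*1000),bc[:,2].max())
    ix=m(.4,.8,-.22,-.125,.18,.3); print(' ix',ix.min(0),ix.max(0))
```

```text
scene lid ((631.8330078125, -4.183685302734375), (292.92852783203125, 263.45428466796875), 84.16438293457031) 0.1701563120980665 11364
 cup rim ((630.0568237304688, -7.210611820220947), 28.58796501159668) 297 0.24503891250332252
 cup body ((630.0568237304688, -7.210611820220947), 28.58796501159668) 727
 bar ((545.7866821289062, 21.778324127197266), (122.2822494506836, 15.459153175354004), 83.96916198730469) 387 0.22585341263777325
 board ((444.64935302734375, -353.644287109375), (136.66268920898438, 131.26138305664062), 12.215917587280273) 0.021068890115388275 1993
 big ((610.2515869140625, -220.52081298828125), 61.702999114990234) 0.10368595810231286
 ix [ 0.50307418 -0.15378889  0.18027565] [ 0.67558927 -0.1268656   0.28190501]
side lid ((631.9575805664062, -4.1952972412109375), (297.61102294921875, 256.96551513671875), 83.9676742553711) 0.16856940563553063 6863
 cup rim ((631.2197265625, -10.784080505371094), 28.599706649780273) 257 0.24067919434150203
 cup body ((631.2197265625, -10.784080505371094), 28.599706649780273) 688
 bar ((545.4281005859375, 16.52691650390625), (122.4399642944336, 13.713970184326172), 83.68219757080078) 239 0.22240153183754366
 board ((481.7893981933594, -342.78216552734375), (212.0331268310547, 142.96945190429688), 18.952442169189453) 0.01927334060130607 4231
 big ((611.3316040039062, -221.118408203125), 61.40861892700195) 0.10128725932587763
 ix [ 0.5040947 -0.1556693  0.1802335] [ 0.67015218 -0.13134007  0.27889703]
```

View pics/crop0.png

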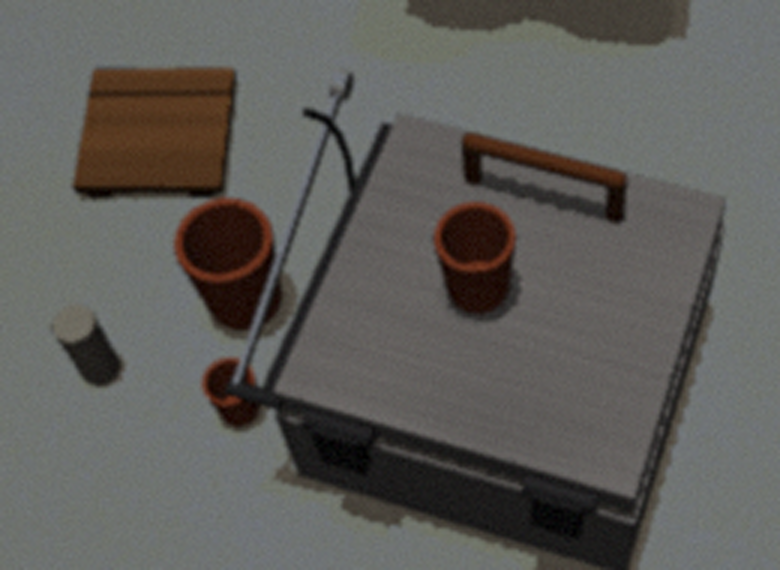

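The crop shows the chosen cup alone on the lid, with a 57 mm rim. The other two are on the table, one clearly larger and one clearly smaller. Next I'll refine the board and index arm positions.

Run:
```python
from h import *
for cam in ['scene','side']:
    z=np.load(cam+'0.npz'); c=dict(camera_matrix=z['K'],R=z['R'],t=z['t']); W=cloud(z['d'],c)
    hsv=cv2.cvtColor(z['p'],cv2.COLOR_RGB2HSV)
    m=(hsv[...,1]>90)&(np.nan_to_num(W[...,2])>.012)&(np.nan_to_num(W[...,2])<.03)&(W[...,0]>.36)&(W[...,0]<.56)&(W[...,1]>-.46)&(W[...,1]<-.25)
    m=cv2.morphologyEx(m.astype(np.uint8),cv2.MORPH_OPEN,np.ones((3,3)))>0
    # intersect pixel rays with z=.02 for the mask contour
    K,R,t=z['K'],z['R'],z['t'].ravel()
    v,u=np.nonzero(m); ray=np.stack([(u-K[0,2])/K[0,0],(v-K[1,2])/K[1,1],np.ones(len(u))],-1)@R
    C=-R.T@t; s=(.02-C[2])/ray[:,2]; P=C+s[:,None]*ray
    print(cam,'board',cv2.minAreaRect(P[:,:2].astype(np.float32)*1000),P[:,:2].mean(0),len(P),'cam',C)
    # index: project to kiln frame
    th=-.105; ex=np.array([np.cos(th),np.sin(th)]); ey=np.array([-ex[1],ex[0]]); H=np.array([.7545,-.003])
    Q=W.reshape(-1,3); Q=Q[np.isfinite(Q[:,0])]
    kx=(Q[:,:2]-H)@ex; ky=(Q[:,:2]-H)@ey
    s=(ky<-.15)&(ky>-.172)&(Q[:,2]>.16)&(Q[:,2]<.3)&(kx>-.26)&(kx<-.02)
    A=np.c_[-kx[s],Q[s,2]-.155]; 
    i=np.argsort(A[:,0])[::6]; print(np.round(np.c_[A,ky[s]][i]*1000).astype(int).tolist())
    r=np.hypot(*A.T); print('ang med',np.median(np.arctan2(A[r>.15,1],A[r>.15,0])))
```

```text
scene board ((447.2507019042969, -352.86041259765625), (131.7362823486328, 131.30921936035156), 11.62035083770752) [ 0.44850178 -0.35279774] 1955 cam [1.113085   0.13653118 1.05152188]
[[20, 9, -155], [24, 10, -157], [29, 7, -155], [33, 17, -157], [37, 10, -156], [40, 17, -156], [44, 16, -155], [48, 8, -156], [51, 7, -157], [54, 11, -156], [58, 21, -158], [62, 24, -157], [65, 22, -156], [69, 24, -159], [72, 28, -156], [77, 24, -158], [80, 20, -156], [84, 29, -156], [88, 29, -160], [93, 32, -157], [97, 34, -156], [99, 27, -155], [104, 27, -155], [107, 37, -159], [111, 29, -155], [115, 31, -157], [119, 39, -159], [122, 41, -156], [126, 41, -159], [131, 35, -156], [134, 43, -156], [138, 47, -157], [142, 49, -158], [146, 48, -157], [149, 50, -158], [154, 47, -161], [158, 50, -160], [160, 52, -155], [164, 50, -155], [168, 52, -156], [171, 52, -155], [174, 57, -158], [179, 49, -156], [182, 61, -158], [186, 62, -155], [190, 58, -160], [197, 22, -151], [203, 66, -159], [207, 66, -158], [211, 67, -160], [216, 67, -155], [216, 70, -161], [218, 69, -160], [219, 73, -155], [221, 71, -154], [222,
[... 1625 characters left out ...]
 73, -151], [187, 74, -152], [187, 68, -152], [189, 67, -154], [189, 60, -152], [191, 51, -160], [192, 59, -160], [194, 41, -153], [194, 57, -161], [196, 40, -153], [196, 62, -157], [197, 16, -152], [198, 30, -154], [198, 61, -157], [199, 13, -153], [200, 53, -159], [201, 7, -153], [204, 64, -160], [206, 64, -160], [208, 61, -160], [210, 67, -157], [212, 66, -157], [214, 59, -161], [216, 70, -155], [217, 70, -161], [218, 72, -165], [220, 58, -163], [221, 75, -160], [222, 74, -154], [223, 76, -159], [224, 73, -164], [225, 62, -165], [226, 73, -164], [227, 77, -158], [228, 73, -164], [229, 64, -166], [230, 68, -165], [231, 73, -154], [233, 64, -164], [234, 65, -165]]
ang med 0.3015014587570506
```

```bash
cat >> h.py <<'E'
def rel(*targets):
    "targets (x,y,z,worldyaw) -> shifts in current tool axes"
    from scipy.spatial.transform import Rotation as Ro
    s=robot.observe(); R=Ro.from_euler('xyz',s['tool_rot']).as_matrix(); p=np.array(s['tool_pos'])
    print('t',s['time'],'pos',np.round(p,4),'rot',np.round(s['tool_rot'],3),'q6',np.round(s['qpos'][5],2),'F',np.round(s['contact_force'],1),'open',round(float(s['opening']),4))
    for T in targets:
        d=R.T@(np.array(T[:3])-p); y=s['tool_rot'][2]-T[3]
        print(T,'->',np.round(d,4),'yaw',round((y+np.pi)%(2*np.pi)-np.pi,3))
E
python3 -c "
from h import *
rel((.35,-.28,.37,-.105),(.6305,-.009,.37,-.105))"
```

```text
t 1.0 pos [ 0.1171 -0.5118  0.2033] rot [ 3.142 -0.     0.225] q6 -0.15 F [ 0.  -0.2  0.5] open 0.0918
(0.35, -0.28, 0.37, -0.105) -> [ 0.2788 -0.174  -0.1667] yaw 0.33
(0.6305, -0.009, 0.37, -0.105) -> [ 0.6126 -0.3757 -0.1667] yaw 0.33
```

apply_moves([
  {"tz":-0.06,"tx":0.01},
  {"tx":0.05,"ty":-0.03,"tz":-0.1},
  {"tx":0.1,"ty":-0.06,"tz":-0.13,"yaw":0.1},
  {"tx":0.15,"ty":-0.09,"tz":-0.15,"yaw":0.2},
  {"tx":0.2,"ty":-0.12,"tz":-0.167,"yaw":0.33},
  {"tx":0.25,"ty":-0.15,"tz":-0.167,"yaw":0.33},
  {"tx":0.3,"ty":-0.18,"tz":-0.167,"yaw":0.33},
  {"tx":0.35,"ty":-0.21,"tz":-0.167,"yaw":0.33},
])

```text
schema error: expected keys tx, ty, tz, yaw, grip
```

```bash
python3 -c "
from h import *
rel((.6305,-.009,.34,-.105))"
```

```text
t 1.0 pos [ 0.1171 -0.5118  0.2033] rot [ 3.142 -0.     0.225] q6 -0.15 F [ 0.  -0.2  0.5] open 0.0918
(0.6305, -0.009, 0.34, -0.105) -> [ 0.6126 -0.3757 -0.1367] yaw 0.33
```

All keys are needed in every row.

apply_moves([
  {"tx":0.01,"ty":0,"tz":-0.06,"yaw":0,"grip":1},
  {"tx":0.05,"ty":-0.03,"tz":-0.1,"yaw":0,"grip":1},
  {"tx":0.1,"ty":-0.06,"tz":-0.13,"yaw":0.1,"grip":1},
  {"tx":0.15,"ty":-0.09,"tz":-0.15,"yaw":0.2,"grip":1},
  {"tx":0.2,"ty":-0.12,"tz":-0.167,"yaw":0.33,"grip":1},
  {"tx":0.25,"ty":-0.15,"tz":-0.167,"yaw":0.33,"grip":1},
  {"tx":0.3,"ty":-0.18,"tz":-0.167,"yaw":0.33,"grip":1},
  {"tx":0.35,"ty":-0.21,"tz":-0.167,"yaw":0.33,"grip":1},
])

```text
time: 2.0
tool_pos: [0.4126, -0.2275, 0.3706]
tool_rot: [3.141, -0.001, -0.105]
contact_force: [0.5, -1.6, -0.4]
opening: 0.092
```

```bash
python3 -c "
from h import *
rel((.6305,-.009,.34,-.105))"
```

```text
t 2.0 pos [ 0.4126 -0.2275  0.3706] rot [ 3.141e+00 -1.000e-03 -1.050e-01] q6 1.01 F [ 0.5 -1.6 -0.4] open 0.092
(0.6305, -0.009, 0.34, -0.105) -> [ 0.1937 -0.2402  0.0306] yaw -0.0
```

apply_moves([
  {"tx":0.036,"ty":-0.045,"tz":0,"yaw":0,"grip":1},
  {"tx":0.072,"ty":-0.09,"tz":0,"yaw":0,"grip":1},
  {"tx":0.108,"ty":-0.135,"tz":0,"yaw":0,"grip":1},
  {"tx":0.144,"ty":-0.18,"tz":0,"yaw":0,"grip":1},
  {"tx":0.18,"ty":-0.225,"tz":0,"yaw":0,"grip":1},
  {"tx":0.194,"ty":-0.24,"tz":0.02,"yaw":0,"grip":1},
  {"tx":0.194,"ty":-0.24,"tz":0.05,"yaw":0,"grip":1},
])

```text
time: 2.88
tool_pos: [0.6304, -0.0098, 0.3186]
tool_rot: [3.141, -0.0, -0.103]
contact_force: [0.3, -0.3, -0.3]
opening: 0.0918
```

```bash
python3 -c "
from h import *
rel((.6305,-.009,.19,-.105))
p,d,c=snap('wrist','w1'); W=cloud(d,c)
Q=W.reshape(-1,3);Q=Q[np.isfinite(Q[:,0])]
r=Q[(Q[:,2]>.23)&(Q[:,2]<.25)&(abs(Q[:,0]-.63)<.05)&(abs(Q[:,1]+.01)<.05)]
print(cv2.minEnclosingCircle(r[:,:2].astype(np.float32)*1000) if len(r) else 0,len(r), r[:,2].max() if len(r) else 0)
"
```

```text
t 2.875 pos [ 0.6304 -0.0098  0.3186] rot [ 3.141 -0.    -0.103] q6 1.54 F [ 0.3 -0.3 -0.3] open 0.0918
(0.6305, -0.009, 0.19, -0.105) -> [-0.     -0.0009  0.1286] yaw 0.002
((629.5715942382812, -8.190388679504395), 27.783430099487305) 1599 0.23705058315118224
```

View pics/w1.png

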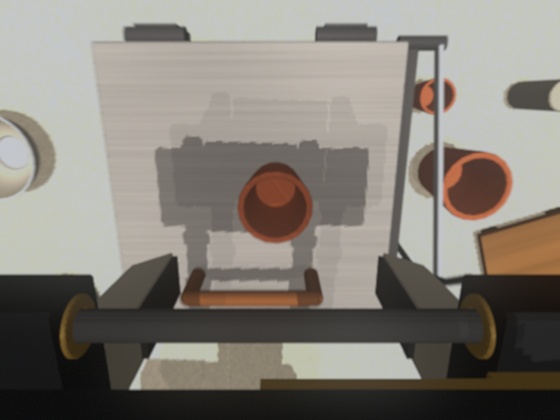

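The wrist view shows the cup rim centred between the fingers at about (205,275). I'll go down and grip it.

apply_moves([
  {"tx":0,"ty":-0.001,"tz":0.04,"yaw":0,"grip":1},
  {"tx":0,"ty":-0.001,"tz":0.08,"yaw":0,"grip":1},
  {"tx":0,"ty":-0.001,"tz":0.11,"yaw":0,"grip":1},
  {"tx":0,"ty":-0.001,"tz":0.126,"yaw":0,"grip":1},
  {"tx":0,"ty":-0.001,"tz":0.126,"yaw":0,"grip":0.2},
  {"tx":0,"ty":-0.001,"tz":0.126,"yaw":0,"grip":-0.5},
  {"tx":0,"ty":-0.001,"tz":0.126,"yaw":0,"grip":-0.5},
  {"tx":0,"ty":-0.001,"tz":0.126,"yaw":0,"grip":-0.5},
], force=15)

```text
time: 3.92
tool_pos: [0.6301, -0.0096, 0.1952]
tool_rot: [-3.141, -0.002, -0.105]
contact_force: [-0.3, 0.7, 0.9]
opening: 0.0567
```

apply_moves([
  {"tx":0,"ty":0,"tz":0,"yaw":0,"grip":-0.5},
  {"tx":0,"ty":0,"tz":-0.01,"yaw":0,"grip":-0.5},
  {"tx":0,"ty":0,"tz":-0.03,"yaw":0,"grip":-0.5},
])

```text
time: 4.3
tool_pos: [0.6289, -0.0099, 0.2238]
tool_rot: [3.141, 0.003, -0.105]
contact_force: [0.5, 0.3, -2.0]
opening: 0.0552
```

```bash
python3 -c "
from h import *
rel((.55,-.15,.38,-.9),(.4475,-.354,.38,-.9),(.4475,-.354,.0425,-.9))
snap('side','s2');snap('wrist','w2')
"
```

```text
t 4.3 pos [ 0.6289 -0.0099  0.2238] rot [ 3.141e+00  3.000e-03 -1.050e-01] q6 1.54 F [ 0.5  0.3 -2. ] open 0.0552
(0.55, -0.15, 0.38, -0.9) -> [-0.0642  0.1477 -0.156 ] yaw 0.795
(0.4475, -0.354, 0.38, -0.9) -> [-0.1447  0.3613 -0.1556] yaw 0.795
(0.4475, -0.354, 0.0425, -0.9) -> [-0.1437  0.3612  0.1819] yaw 0.795
```

View pics/s2.png

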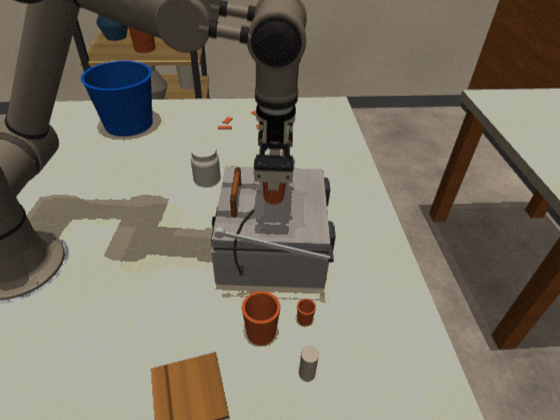

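View pics/w2.png

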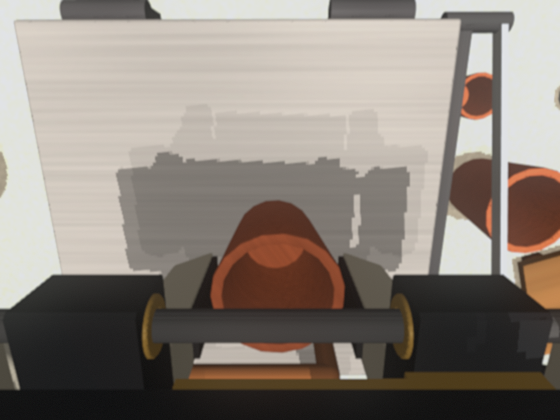

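The cup is clear of the lid and centred between the fingers. I'll carry it over the index arm to the board.

apply_moves([
  {"tx":0,"ty":0,"tz":-0.03,"yaw":0,"grip":-0.5},
  {"tx":0,"ty":0,"tz":-0.075,"yaw":0,"grip":-0.5},
  {"tx":0,"ty":0,"tz":-0.12,"yaw":0,"grip":-0.5},
  {"tx":-0.01,"ty":0.02,"tz":-0.15,"yaw":0,"grip":-0.5},
  {"tx":-0.028,"ty":0.06,"tz":-0.156,"yaw":0,"grip":-0.5},
  {"tx":-0.045,"ty":0.11,"tz":-0.156,"yaw":0,"grip":-0.5},
  {"tx":-0.064,"ty":0.16,"tz":-0.156,"yaw":0,"grip":-0.5},
  {"tx":-0.084,"ty":0.21,"tz":-0.156,"yaw":0,"grip":-0.5},
])

```text
time: 5.4
tool_pos: [0.523, -0.2112, 0.3796]
tool_rot: [-3.142, 0.001, -0.105]
contact_force: [0.9, -0.4, -2.2]
opening: 0.0555
```

apply_moves([
  {"tx":-0.02,"ty":0.05,"tz":0,"yaw":0,"grip":-0.5},
  {"tx":-0.04,"ty":0.1,"tz":0,"yaw":0,"grip":-0.5},
  {"tx":-0.055,"ty":0.135,"tz":0.02,"yaw":0,"grip":-0.5},
  {"tx":-0.06,"ty":0.15,"tz":0.06,"yaw":0,"grip":-0.5},
  {"tx":-0.06,"ty":0.151,"tz":0.11,"yaw":0,"grip":-0.5},
  {"tx":-0.06,"ty":0.151,"tz":0.16,"yaw":0,"grip":-0.5},
  {"tx":-0.06,"ty":0.151,"tz":0.2,"yaw":0,"grip":-0.5},
  {"tx":-0.06,"ty":0.151,"tz":0.23,"yaw":0,"grip":-0.5},
])

```text
time: 6.4
tool_pos: [0.4476, -0.353, 0.1477]
tool_rot: [-3.14, 0.002, -0.105]
contact_force: [1.0, 0.0, -1.5]
opening: 0.055
```

```bash
python3 -c "
from h import *
rel((.4475,-.354,.043,-.105))
snap('side','s3');snap('wrist','w3')
"
```

```text
t 6.4 pos [ 0.4476 -0.353   0.1477] rot [-3.14e+00  2.00e-03 -1.05e-01] q6 0.87 F [ 1.   0.  -1.5] open 0.055
(0.4475, -0.354, 0.043, -0.105) -> [0.0003 0.0012 0.1047] yaw -0.0
```

View pics/w3.png

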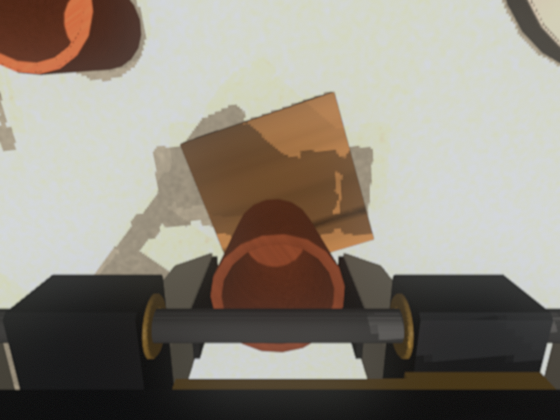

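View pics/s3.png

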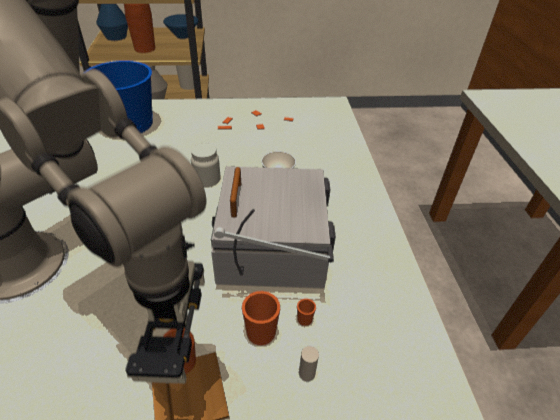

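```bash
python3 -c "
from h import *
z=np.load('w3.npz'); K,R,t=z['K'],z['R'],z['t'].ravel(); C=-R.T@t
for v,u in [(147,181),(93,334),(239,373)]:
    r=np.array([(u-K[0,2])/K[0,0],(v-K[1,2])/K[1,1],1])@R; print(C+r*(.02-C[2])/r[2])
"
```

```text
[ 0.49418729 -0.27698094  0.02      ]
[ 0.52316486 -0.40364522  0.02      ]
[ 0.39709413 -0.43043683  0.02      ]
```

The board centre seen from the wrist is (0.446,-0.354), which agrees with the earlier value. I'll lower slowly until contact.

apply_moves([
  {"tx":-0.001,"ty":0.001,"tz":0.04,"yaw":0,"grip":-0.5},
  {"tx":-0.001,"ty":0.001,"tz":0.075,"yaw":0,"grip":-0.5},
  {"tx":-0.001,"ty":0.001,"tz":0.094,"yaw":0,"grip":-0.5},
  {"tx":-0.001,"ty":0.001,"tz":0.098,"yaw":0,"grip":-0.5},
  {"tx":-0.001,"ty":0.001,"tz":0.1,"yaw":0,"grip":-0.5},
  {"tx":-0.001,"ty":0.001,"tz":0.1,"yaw":0,"grip":-0.5},
])

```text
time: 7.25
tool_pos: [0.448, -0.3551, 0.0515]
tool_rot: [3.14, -0.002, -0.105]
contact_force: [0.5, 0.3, -2.0]
opening: 0.0553
```

apply_moves([
  {"tx":0,"ty":0,"tz":0.001,"yaw":0,"grip":-0.5},
  {"tx":0,"ty":0,"tz":0.002,"yaw":0,"grip":-0.5},
])

```text
time: 7.5
tool_pos: [0.4476, -0.3547, 0.0488]
tool_rot: [3.141, -0.001, -0.105]
contact_force: [-0.1, -0.4, -2.5]
opening: 0.055
```

apply_moves([
  {"tx":0,"ty":0,"tz":0.0015,"yaw":0,"grip":-0.5},
  {"tx":0,"ty":0,"tz":0.003,"yaw":0,"grip":-0.5},
])

```text
time: 7.75
tool_pos: [0.4476, -0.3546, 0.0455]
tool_rot: [3.141, -0.0, -0.105]
contact_force: [-0.6, 2.9, 9.1]
opening: 0.0558
```

apply_moves([
  {"tx":0,"ty":0,"tz":0.001,"yaw":0,"grip":-0.5},
  {"tx":0,"ty":0,"tz":0.0015,"yaw":0,"grip":-0.5},
])

```text
time: 8.0
tool_pos: [0.4483, -0.3547, 0.0455]
tool_rot: [3.141, -0.002, -0.105]
contact_force: [-0.6, 3.9, 12.5]
opening: 0.0555
```

The cup is touching the board. I'll ease off, release gradually and go up.

apply_moves([
  {"tx":0,"ty":0,"tz":-0.0015,"yaw":0,"grip":-0.5},
  {"tx":0,"ty":0,"tz":-0.0015,"yaw":0,"grip":0.3},
  {"tx":0,"ty":0,"tz":-0.0015,"yaw":0,"grip":0.6},
  {"tx":0,"ty":0,"tz":-0.0015,"yaw":0,"grip":1},
  {"tx":0,"ty":0,"tz":-0.0015,"yaw":0,"grip":1},
  {"tx":0,"ty":0,"tz":-0.0015,"yaw":0,"grip":1},
  {"tx":0,"ty":0,"tz":-0.03,"yaw":0,"grip":1},
  {"tx":0,"ty":0,"tz":-0.07,"yaw":0,"grip":1},
])

```text
time: 9.0
tool_pos: [0.4468, -0.354, 0.1136]
tool_rot: [-3.14, 0.002, -0.105]
contact_force: [-0.7, -1.2, -0.5]
opening: 0.0918
```

```bash
python3 -c "
from h import *
rel((.4475,-.354,.043,-.105))
snap('wrist','w4')
"
```

```text
t 9.0 pos [ 0.4468 -0.354   0.1136] rot [-3.14e+00  2.00e-03 -1.05e-01] q6 0.87 F [-0.7 -1.2 -0.5] open 0.0918
(0.4475, -0.354, 0.043, -0.105) -> [0.0008 0.0001 0.0706] yaw -0.0
```

View pics/w4.png

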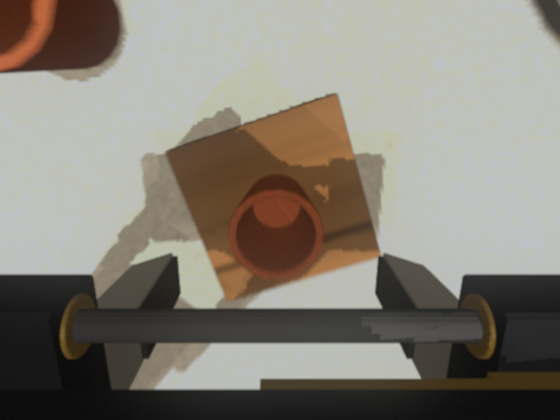

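The cup stands upright on the board at about (230,277), touching nothing else. Next I'll move to the handle.

```bash
python3 -c "
from h import *
rel((.4475,-.354,.35,1.466),(.5455,.019,.35,1.466))
"
```

```text
t 9.05 pos [ 0.4493 -0.3564  0.1199] rot [ 3.137 -0.006 -0.105] q6 0.87 F [ 2.3 -2.   4.5] open 0.0919
(0.4475, -0.354, 0.35, 1.466) -> [-0.0007 -0.001  -0.2301] yaw -1.571
(0.5455, 0.019, 0.35, 1.466) -> [ 0.0576 -0.3823 -0.2316] yaw -1.571
```

apply_moves([
  {"tx":0,"ty":0,"tz":-0.06,"yaw":-0.1,"grip":1},
  {"tx":0,"ty":0,"tz":-0.12,"yaw":-0.28,"grip":1},
  {"tx":0,"ty":0,"tz":-0.18,"yaw":-0.46,"grip":1},
  {"tx":0.01,"ty":-0.04,"tz":-0.225,"yaw":-0.64,"grip":1},
  {"tx":0.023,"ty":-0.09,"tz":-0.236,"yaw":-0.82,"grip":1},
  {"tx":0.032,"ty":-0.14,"tz":-0.236,"yaw":-1.0,"grip":1},
  {"tx":0.04,"ty":-0.19,"tz":-0.236,"yaw":-1.18,"grip":1},
  {"tx":0.045,"ty":-0.24,"tz":-0.236,"yaw":-1.36,"grip":1},
])

```text
time: 10.05
tool_pos: [0.5177, -0.119, 0.3497]
tool_rot: [3.141, 0.0, 1.261]
contact_force: [0.1, -0.0, 0.0]
opening: 0.0919
```

```bash
python3 -c "
from h import *
rel((.5455,.019,.31,1.466))
"
```

```text
t 10.05 pos [ 0.5177 -0.119   0.3497] rot [3.141 0.    1.261] q6 -0.06 F [ 0.1 -0.   0. ] open 0.0919
(0.5455, 0.019, 0.31, 1.466) -> [ 0.1399 -0.0157  0.0397] yaw -0.205
```

apply_moves([
  {"tx":0.05,"ty":-0.005,"tz":0,"yaw":-0.1,"grip":1},
  {"tx":0.1,"ty":-0.01,"tz":0,"yaw":-0.205,"grip":1},
  {"tx":0.135,"ty":-0.016,"tz":0.01,"yaw":-0.205,"grip":1},
  {"tx":0.14,"ty":-0.016,"tz":0.04,"yaw":-0.205,"grip":1},
  {"tx":0.14,"ty":-0.016,"tz":0.04,"yaw":-0.205,"grip":1},
])

```text
time: 10.68
tool_pos: [0.5446, 0.0181, 0.3078]
tool_rot: [-3.137, 0.0, 1.461]
contact_force: [-0.5, 0.1, -0.5]
opening: 0.0918
```

```bash
python3 -c "
from h import *
rel((.5455,.019,.196,1.466))
p,d,c=snap('wrist','w5'); W=cloud(d,c).reshape(-1,3); W=W[np.isfinite(W[:,0])]
b=W[(W[:,2]>.208)&(W[:,2]<.23)&(abs(W[:,0]-.545)<.06)&(abs(W[:,1]-.02)<.08)]
print(len(b), cv2.minAreaRect(b[:,:2].astype(np.float32)*1000) if len(b) else 0, b.max(0) if len(b) else 0)
snap('scene','sc5'); 
"
```

```text
t 10.675 pos [0.5446 0.0181 0.3078] rot [-3.137  0.     1.461] q6 0.0 F [-0.5  0.1 -0.5] open 0.0918
(0.5455, 0.019, 0.196, 1.466) -> [0.001  0.0013 0.1118] yaw -0.005
2883 ((547.64208984375, 21.60049819946289), (123.01546478271484, 13.692873001098633), 84.1095962524414) [0.56017742 0.08276348 0.22549578]
```

View pics/w5.png

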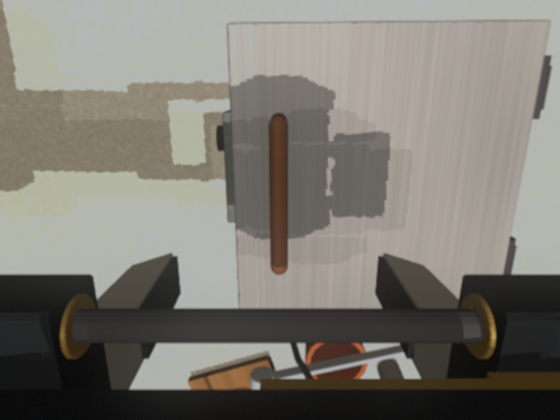

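View pics/sc5.png

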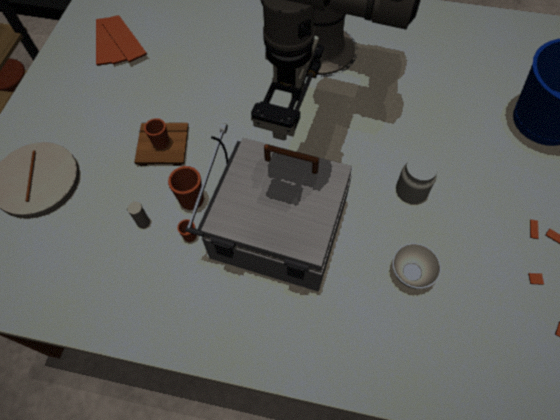

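The bar lies midway between the fingers (column 279), and in the scene view the cup stands on the board. I'll go down and grip the handle.

apply_moves([
  {"tx":0.002,"ty":0.002,"tz":0.04,"yaw":0,"grip":1},
  {"tx":0.002,"ty":0.002,"tz":0.08,"yaw":0,"grip":1},
  {"tx":0.002,"ty":0.002,"tz":0.105,"yaw":0,"grip":1},
  {"tx":0.002,"ty":0.002,"tz":0.112,"yaw":0,"grip":1},
  {"tx":0.002,"ty":0.002,"tz":0.112,"yaw":0,"grip":0.2},
  {"tx":0.002,"ty":0.002,"tz":0.112,"yaw":0,"grip":-0.5},
  {"tx":0.002,"ty":0.002,"tz":0.112,"yaw":0,"grip":-1},
  {"tx":0.002,"ty":0.002,"tz":0.112,"yaw":0,"grip":-1},
], force=35)

```text
time: 11.78
tool_pos: [0.5481, 0.0192, 0.1983]
tool_rot: [3.141, 0.0, 1.46]
contact_force: [-0.1, 0.4, -0.0]
opening: 0.0564
```

apply_moves([
  {"tx":0,"ty":0,"tz":0,"yaw":0,"grip":-1},
  {"tx":0,"ty":0,"tz":0,"yaw":0,"grip":-1},
  {"tx":0,"ty":0,"tz":0,"yaw":0,"grip":-1},
])

```text
time: 12.15
tool_pos: [0.5479, 0.0192, 0.1978]
tool_rot: [-3.142, 0.0, 1.46]
contact_force: [0.2, -0.3, -0.4]
opening: 0.0263
```

```bash
python3 -c "
from h import *
rel((.5455,.019,.196,1.466))
p0=np.array([.5465,.0205]);ex=np.array([np.cos(-.105),np.sin(-.105)])
r=np.hypot(.21,.06);a0=np.arctan2(.06,.21)
for a in np.arange(0,.36,.05):
    dx=.21-r*np.cos(a0+a); dz=r*np.sin(a0+a)-.06
    print(round(a,2),'tool ty',round(dx,4),'tz',round(-dz,4))
"
```

```text
t 12.15 pos [0.5479 0.0192 0.1978] rot [-3.142  0.     1.46 ] q6 0.01 F [ 0.2 -0.3 -0.4] open 0.0263
(0.5455, 0.019, 0.196, 1.466) -> [-0.0005 -0.0024  0.0018] yaw -0.006
0.0 tool ty 0.0 tz 0.0
0.05 tool ty 0.0033 tz -0.0104
0.1 tool ty 0.007 tz -0.0207
0.15 tool ty 0.0113 tz -0.0307
0.2 tool ty 0.0161 tz -0.0405
0.25 tool ty 0.0214 tz -0.0501
0.3 tool ty 0.0271 tz -0.0594
0.35 tool ty 0.0333 tz -0.0684
```

apply_moves([
  {"tx":0,"ty":0,"tz":0,"yaw":0,"grip":-1},
  {"tx":0,"ty":0,"tz":0,"yaw":0,"grip":-1},
  {"tx":0,"ty":0,"tz":0,"yaw":0,"grip":-1},
])

```text
time: 12.52
tool_pos: [0.5477, 0.0192, 0.198]
tool_rot: [-3.141, 0.0, 1.46]
contact_force: [-1.9, 1.0, 1.9]
opening: 0.001
```

The opening reads 1 mm, so the bar isn't between the pads. I need to look.

```bash
python3 -c "
from h import *
rel((.5455,.019,.196,1.466))
snap('side','s6');snap('wrist','w6')
i=cv2.imread('pics/s6.png');cv2.imwrite('pics/s6c.png',cv2.resize(i[100:300,160:400],None,fx=3,fy=3))
"
```

```text
t 12.525 pos [0.5477 0.0192 0.198 ] rot [-3.141  0.     1.46 ] q6 0.01 F [-1.9  1.   1.9] open 0.001
(0.5455, 0.019, 0.196, 1.466) -> [-0.0005 -0.0021  0.002 ] yaw -0.006
```

View pics/s6c.png

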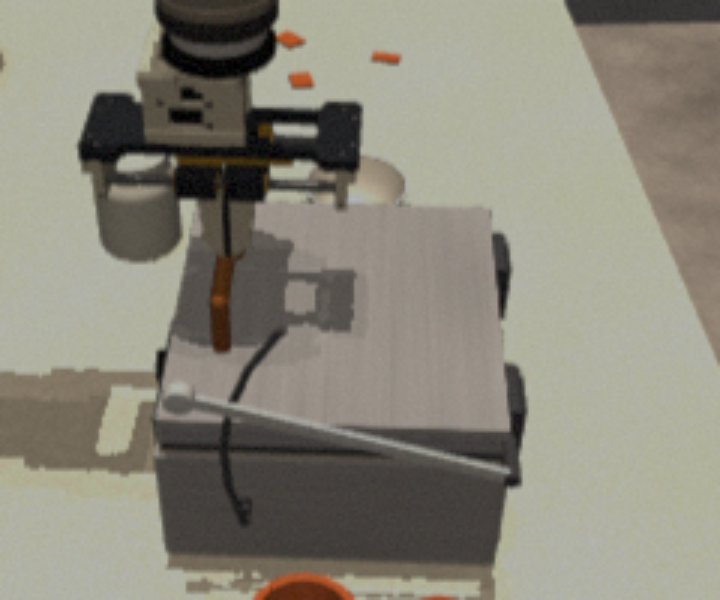

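View pics/w6.png

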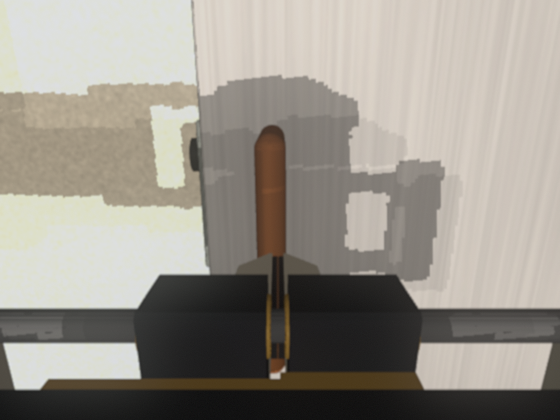

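```bash
python3 -c "
from h import *
rel((.5455,.019,.196,1.466))
i=cv2.imread('pics/w6.png');cv2.imwrite('pics/w6c.png',cv2.resize(i[110:400,200:360],None,fx=3,fy=2))
z=np.load('w6.npz');d=z['d'];W=cloud(d,dict(camera_matrix=z['K'],R=z['R'],t=z['t']))
for v in (135,160,200,240,252,258,265): print(v,[ (u,*np.round(W[v,u]*1000).tolist()) for u in (245,262,272,278,282,300)])
snap('scene','sc6');i=cv2.imread('pics/sc6.png');cv2.imwrite('pics/sc6c.png',cv2.resize(i[60:240,200:380],None,fx=3.3,fy=3.3,interpolation=cv2.INTER_CUBIC))
"
```

```text
t 12.625 pos [0.5478 0.0192 0.1979] rot [-3.142  0.     1.46 ] q6 0.01 F [-2.6 -0.5  1.8] open 0.0001
(0.5455, 0.019, 0.196, 1.466) -> [-0.0005 -0.0023  0.0019] yaw -0.006
135 [(245, 538.0, 80.0, 171.0), (262, 550.0, 83.0, 217.0), (272, 554.0, 83.0, 217.0), (278, 557.0, 82.0, 215.0), (282, 558.0, 80.0, 199.0), (300, 568.0, 76.0, 170.0)]
160 [(245, 536.0, 66.0, 169.0), (262, 549.0, 73.0, 220.0), (272, 553.0, 73.0, 222.0), (278, 555.0, 72.0, 220.0), (282, 557.0, 72.0, 219.0), (300, 567.0, 63.0, 171.0)]
200 [(245, 533.0, 43.0, 169.0), (262, 546.0, 56.0, 220.0), (272, 551.0, 55.0, 221.0), (278, 554.0, 55.0, 220.0), (282, 555.0, 55.0, 220.0), (300, 565.0, 39.0, 170.0)]
240 [(245, 529.0, 18.0, 169.0), (262, 544.0, 37.0, 220.0), (272, 549.0, 37.0, 222.0), (278, 551.0, 36.0, 220.0), (282, 553.0, 36.0, 220.0), (300, 562.0, 15.0, 171.0)]
252 [(245, 529.0, 10.0, 170.0), (262, 543.0, 31.0, 220.0), (272, 548.0, 31.0, 221.0), (278, 551.0, 30.0, 220.0), (282, 553.0, 29.0, 219.0), (300, 562.0, 7.0, 170.0)]
258 [(245, 528.0, 6.0, 170.0), (262, 544.0, 31.0, 226.0), (272, 548.0, 29.0, 224.0), (278, 551.0, 29.0, 224.0), (282, 552.0, 28.0, 223.0), (300, 561.0, 3.0, 170.0)]
265 [(245, 537.0, 32.0, 234.0), (262, 544.0, 30.0, 233.0), (272, 548.0, 29.0, 231.0), (278, 551.0, 29.0, 231.0), (282, 552.0, 28.0, 231.0), (300, 560.0, 29.0, 234.0)]
```

View pics/w6c.png

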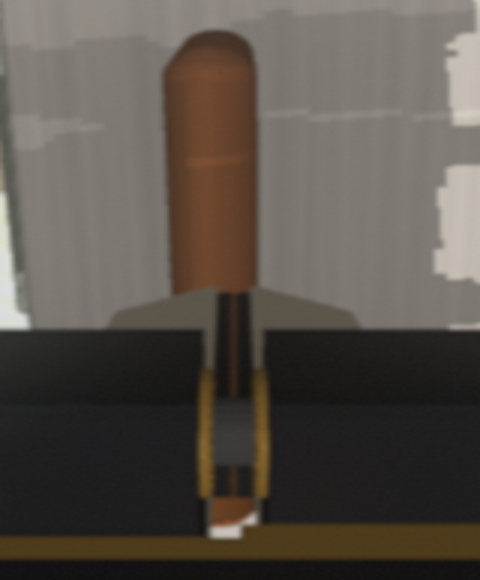

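View pics/sc6c.png

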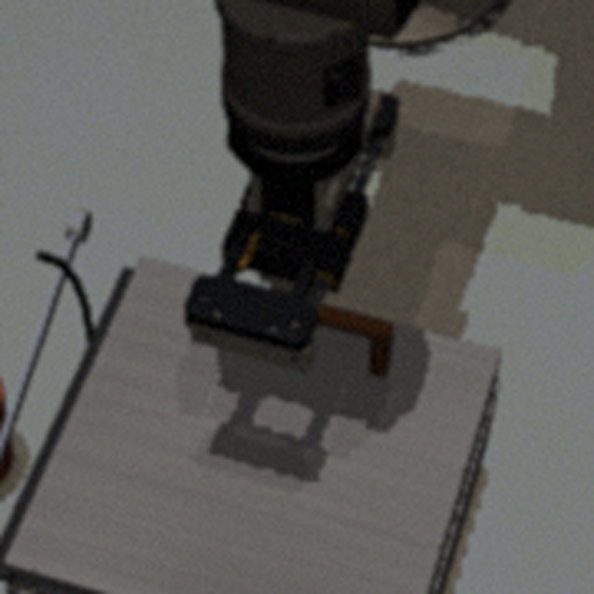

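```bash
python3 -c "
from h import *
for n,tz in (('w1',.3186),('w5',.3078),('w6',.198)):
  z=np.load(n+'.npz');d=z['d'];K=z['K']
  W=cloud(d,dict(camera_matrix=z['K'],R=z['R'],t=z['t']))
  s=W[250:350,90:470].reshape(-1,3); s=s[np.isfinite(s[:,0])]
  s=s[s[:,2]>tz-.03] if n!='w6' else s[s[:,2]>.2225]
  print(n,'lowest finger pts',np.round(np.sort(s[:,2])[[0,5,20,100]],4))
  print([np.round(W[v,168 if n!='w6' else 268],3).tolist() for v in (256,258,262,270,280)])
z=np.load('s6.npz');W=cloud(z['d'],dict(camera_matrix=z['K'],R=z['R'],t=z['t']))
for v in range(160,204,3): print(v,[np.round(W[v,u]*1000).tolist() for u in (231,235,240)], z['p'][v,235])
"
```

```text
w1 lowest finger pts [0.3358 0.3369 0.3376 0.339 ]
[[0.646, 0.037, 0.34], [0.646, 0.037, 0.343], [0.645, 0.037, 0.344], [0.644, 0.035, 0.351], [0.64, 0.035, 0.353]]
w5 lowest finger pts [0.3326 0.3331 0.3336 0.3348]
[[0.499, 0.034, 0.336], [0.5, 0.034, 0.338], [0.5, 0.032, 0.34], [0.502, 0.032, 0.347], [0.502, 0.028, 0.349]]
w6 lowest finger pts [0.2225 0.2227 0.2232 0.226 ]
[[0.546, 0.031, 0.225], [0.546, 0.031, 0.227], [0.546, 0.031, 0.231], [0.547, 0.03, 0.238], [0.547, 0.031, 0.248]]
160 [[541.0, -19.0, 309.0], [549.0, -18.0, 308.0], [560.0, -20.0, 309.0]] [26 25 27]
163 [[541.0, -17.0, 300.0], [549.0, -19.0, 302.0], [559.0, -18.0, 301.0]] [15 13 11]
166 [[541.0, -17.0, 293.0], [549.0, -20.0, 295.0], [559.0, -19.0, 293.0]] [15 13 13]
169 [[539.0, 8.0, 266.0], [548.0, 8.0, 266.0], [559.0, 7.0, 266.0]] [14 13 11]
172 [[539.0, 7.0, 259.0], [547.0, 13.0, 254.0], [558.0, 4.0, 261.0]] [13 20 20]
175 [[538.0, 8.0, 250.0], [547.0, 12.0, 247.0], [558.0, 7.0, 250.0]] [12 12 14]
178 [[538.0, 9.0, 241.0], [547.0, 9.0, 241.0], [558.0, 4.0, 245.0]] [12 16  8]
181 [[538.0, 8.0, 233.0], [546.0, 8.0, 233.0], [557.0, 7.0, 234.0]] [17 17 13]
184 [[534.0, 80.0, 167.0], [546.0, 9.0, 224.0], [556.0, 71.0, 174.0]] [31 26 27]
187 [[534.0, 70.0, 166.0], [546.0, 2.0, 221.0], [556.0, 67.0, 167.0]] [71 38 15]
190 [[537.0, -3.0, 217.0], [546.0, -3.0, 216.0], [556.0, 56.0, 168.0]] [69 35 10]
193 [[537.0, -14.0, 218.0], [546.0, -13.0, 216.0], [556.0, 47.0, 166.0]] [64 33  5]
196 [[537.0, -26.0, 219.0], [546.0, -26.0, 219.0], [555.0, 34.0, 168.0]] [61 32  2]
199 [[537.0, -37.0, 220.0], [545.0, -32.0, 216.0], [555.0, 23.0, 167.0]] [75 41 17]
202 [[537.0, -40.0, 214.0], [545.0, -36.0, 211.0], [555.0, 10.0, 169.0]] [51 31 15]
```

The side and wrist depth both put the real fingertips at about z 0.222, while the reported TCP is 0.198. The fingers shut on top of the bar, about 24 mm too high. I'll open, go 24 mm lower and grip again.

apply_moves([
  {"tx":0,"ty":0,"tz":-0.004,"yaw":0,"grip":0.1},
  {"tx":0,"ty":0,"tz":-0.004,"yaw":0,"grip":0.1},
  {"tx":0,"ty":0,"tz":-0.004,"yaw":0,"grip":0.1},
  {"tx":0,"ty":0,"tz":-0.004,"yaw":0,"grip":0.1},
  {"tx":0,"ty":-0.001,"tz":-0.004,"yaw":0,"grip":0.1},
  {"tx":0,"ty":-0.001,"tz":0.008,"yaw":0,"grip":0.1},
  {"tx":0,"ty":-0.001,"tz":0.018,"yaw":0,"grip":0.1},
  {"tx":0,"ty":-0.001,"tz":0.023,"yaw":0,"grip":0.1},
])

```text
time: 13.68
tool_pos: [0.5464, 0.0194, 0.1735]
tool_rot: [-3.14, 0.0, 1.46]
contact_force: [0.1, 0.6, -0.7]
opening: 0.0506
```

apply_moves([
  {"tx":0,"ty":0,"tz":0,"yaw":0,"grip":-1},
  {"tx":0,"ty":0,"tz":0,"yaw":0,"grip":-1},
  {"tx":0,"ty":0,"tz":0,"yaw":0,"grip":-1},
  {"tx":0,"ty":0,"tz":0,"yaw":0,"grip":-1},
  {"tx":0,"ty":0,"tz":0,"yaw":0,"grip":-1},
  {"tx":0,"ty":0,"tz":0,"yaw":0,"grip":-1},
])

```text
time: 14.42
tool_pos: [0.5447, 0.0196, 0.1747]
tool_rot: [-3.137, 0.0, 1.46]
contact_force: [-7.5, 1.5, 4.6]
opening: 0.0128
```

```bash
python3 -c "
from h import *
rel((.5455,.019,.172,1.466))
snap('side','s7')
i=cv2.imread('pics/s7.png');cv2.imwrite('pics/s7c.png',cv2.resize(i[100:300,160:400],None,fx=3,fy=3))
"
```

```text
t 14.425 pos [0.5447 0.0196 0.1747] rot [-3.137  0.     1.46 ] q6 0.01 F [-7.5  1.5  4.6] open 0.0128
(0.5455, 0.019, 0.172, 1.466) -> [-0.0005  0.0009  0.0027] yaw -0.006
```

View pics/s7c.png

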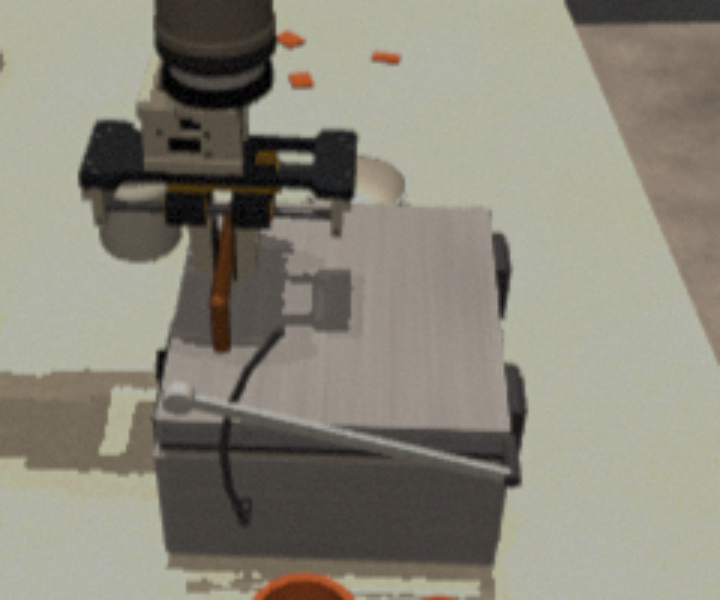

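The bar is between the pads now (opening 13 mm). I'll lift along the arc to about 0.2 rad, then check.

apply_moves([
  {"tx":0,"ty":-0.001,"tz":0,"yaw":0,"grip":-1},
  {"tx":0,"ty":0,"tz":-0.005,"yaw":0,"grip":-1},
  {"tx":0,"ty":0.0015,"tz":-0.0104,"yaw":0,"grip":-1},
  {"tx":0,"ty":0.0035,"tz":-0.0157,"yaw":0,"grip":-1},
  {"tx":0,"ty":0.0055,"tz":-0.0207,"yaw":0,"grip":-1},
  {"tx":0,"ty":0.0075,"tz":-0.0257,"yaw":0,"grip":-1},
  {"tx":0,"ty":0.0095,"tz":-0.0307,"yaw":0,"grip":-1},
])

```text
time: 15.35
tool_pos: [0.5555, 0.0184, 0.2055]
tool_rot: [-3.139, 0.0, 1.46]
contact_force: [-5.1, 0.0, -4.7]
opening: 0.0128
```

apply_moves([
  {"tx":0,"ty":0.0025,"tz":-0.005,"yaw":0,"grip":-1},
  {"tx":0,"ty":0.005,"tz":-0.01,"yaw":0,"grip":-1},
  {"tx":0,"ty":0.005,"tz":-0.01,"yaw":0,"grip":-1},
])

```text
time: 15.72
tool_pos: [0.5603, 0.0179, 0.2158]
tool_rot: [-3.139, -0.0, 1.46]
contact_force: [-6.3, 0.6, -2.1]
opening: 0.0126
```

```bash
cat >> h.py <<'E'
th=-.105; ex=np.array([np.cos(th),np.sin(th)]); ey=np.array([-ex[1],ex[0]]); H=np.array([.7545,-.003])
def angles(cam,name):
    p,d,c=snap(cam,name); Q=cloud(d,c).reshape(-1,3); Q=Q[np.isfinite(Q[:,0])]
    kx=-(Q[:,:2]-H)@ex; ky=(Q[:,:2]-H)@ey; kz=Q[:,2]-.155
    # lid top: plane 15mm above hinge axis in lid frame; side strip of lid free of gripper
    s=(abs(ky)<.125)&(abs(ky)>.09)&(kx>.06)&(kx<.245)&(kz>.02)&(kz<.2)
    A=np.c_[kx[s],kz[s]]; a=np.arctan2(A[:,1],A[:,0])-np.arcsin(np.clip(.015/np.hypot(*A.T),-1,1))
    m=np.median(a); g=abs(a-m)<.05; sl=np.polyfit(A[g,0],A[g,1],1)
    print(cam,'lid ang',round(m,4),'n',g.sum(),'slope ang',round(np.arctan(sl[0]),4),'icpt',round(sl[1],4))
    s=(ky<-.154)&(ky>-.17)&(kx>.06)&(kx<.21)&(kz>0)&(kz<.2); A=np.c_[kx[s],kz[s]]
    a=np.arctan2(A[:,1],A[:,0]); m=np.median(a); g=abs(a-m)<.06; sl=np.polyfit(A[g,0],A[g,1],1)
    print(cam,'index ang',round(m,4),'mean',round(a[g].mean(),4),'n',g.sum(),'slope',round(np.arctan(sl[0]),4))
E
python3 -c "
from h import *
rel((.5455,.019,.196,1.466))
angles('scene','sc8');angles('side','s8')
i=cv2.imread('pics/s8.png');cv2.imwrite('pics/s8c.png',cv2.resize(i[100:300,160:400],None,fx=3,fy=3))
"
```

```text
t 15.725 pos [0.5603 0.0179 0.2158] rot [-3.139 -0.     1.46 ] q6 0.01 F [-6.3  0.6 -2.1] open 0.0126
(0.5455, 0.019, 0.196, 1.466) -> [-0.0006 -0.0148  0.0198] yaw -0.006
scene lid ang 0.1938 n 2714 slope ang 0.1925 icpt 0.0155
scene index ang 0.3113 mean 0.3104 n 203 slope 0.2845
side lid ang 0.1851 n 1377 slope ang 0.1933 icpt 0.014
side index ang 0.2963 mean 0.2923 n 360 slope 0.2809
```

View pics/s8c.png

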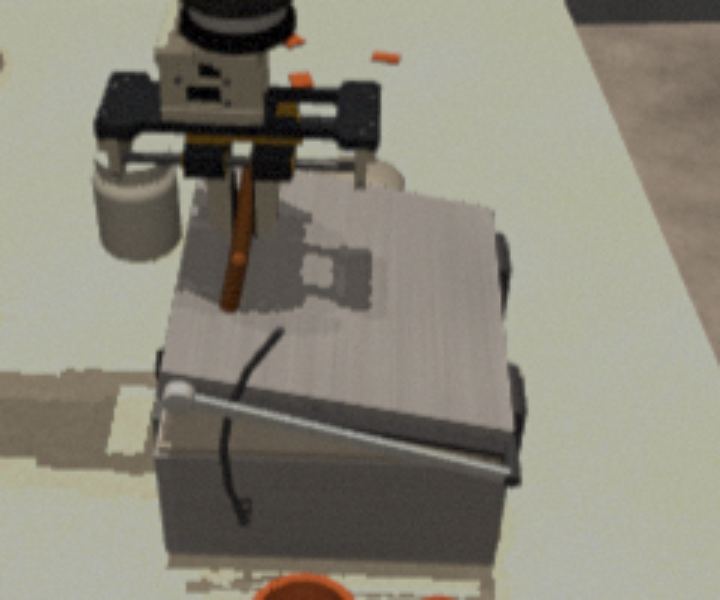

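The lid is at about 0.19 rad and the index arm at about 0.30. I'll raise it another 0.10.

apply_moves([
  {"tx":0,"ty":0.0025,"tz":-0.005,"yaw":0,"grip":-1},
  {"tx":0,"ty":0.005,"tz":-0.01,"yaw":0,"grip":-1},
  {"tx":0,"ty":0.008,"tz":-0.015,"yaw":0,"grip":-1},
  {"tx":0,"ty":0.0105,"tz":-0.019,"yaw":0,"grip":-1},
  {"tx":0,"ty":0.0105,"tz":-0.019,"yaw":0,"grip":-1},
  {"tx":0,"ty":0.0105,"tz":-0.019,"yaw":0,"grip":-1},
])

```text
time: 16.58
tool_pos: [0.5706, 0.0169, 0.2347]
tool_rot: [-3.139, -0.0, 1.46]
contact_force: [-7.2, 0.3, -2.0]
opening: 0.0132
```

```bash
python3 -c "
from h import *
rel((.5455,.019,.196,1.466))
angles('scene','sc9');angles('side','s9')
i=cv2.imread('pics/s9.png');cv2.imwrite('pics/s9c.png',cv2.resize(i[190:270,200:345],None,fx=5.5,fy=5.5,interpolation=cv2.INTER_CUBIC))
"
```

```text
t 16.575 pos [0.5706 0.0169 0.2347] rot [-3.139 -0.     1.46 ] q6 0.01 F [-7.2  0.3 -2. ] open 0.0132
(0.5455, 0.019, 0.196, 1.466) -> [-0.0007 -0.0251  0.0388] yaw -0.006
scene lid ang 0.2887 n 2826 slope ang 0.2892 icpt 0.0155
scene index ang 0.3145 mean 0.3124 n 210 slope 0.2818
side lid ang 0.2825 n 1346 slope ang 0.2876 icpt 0.0148
side index ang 0.2944 mean 0.2921 n 355 slope 0.28
```

View pics/s9c.png

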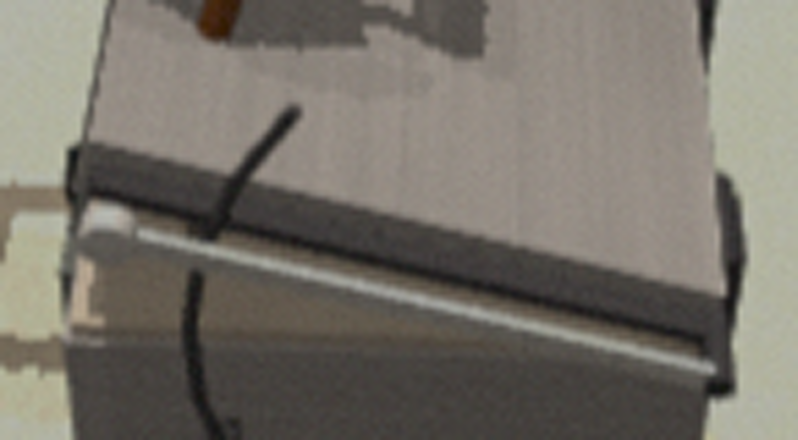

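```bash
cat > fit.py <<'E'
from h import *
from scipy.optimize import least_squares
def proj(c,P):
    K,R,t=np.array(c['K']),np.array(c['R']),np.array(c['t']).ravel(); X=P@R.T+t; return (X/X[:,2:])@K.T[:,:2]
def kpt(kx,ky,kz): return np.c_[H[0]-kx*ex[0]+ky*ey[0],H[1]-kx*ex[1]+ky*ey[1],.155+kz]
def line(th,ky,off,dz=0,a=.05,b=.215,n=40):
    s=np.linspace(a,b,n); return kpt(s*np.cos(th)-off*np.sin(th),np.full(n,ky),s*np.sin(th)+off*np.cos(th)+dz)
def fit(c,img,ky,off,th0,mode,a,b,w=5,dz0=0,skip=None):
    g=cv2.cvtColor(img,cv2.COLOR_RGB2GRAY).astype(float); g=cv2.GaussianBlur(g,(0,0),.7)
    ths=th0; dz=dz0
    for it in range(4):
        uv=proj(c,line(ths,ky,off,dz,a,b)); d=uv[-1]-uv[0]; d/=np.hypot(*d); nrm=np.array([-d[1],d[0]])
        if abs(nrm[1])>abs(nrm[0]) and nrm[1]<0 or abs(nrm[1])<=abs(nrm[0]) and nrm[0]<0: nrm=-nrm
        o=np.arange(-w,w+.01,.25); S=uv[:,None]+o[None,:,None]*nrm
        prof=cv2.remap(g.astype(np.float32),S[...,0].astype(np.float32),S[...,1].astype(np.float32),cv2.INTER_CUBIC)
        if mode=='ridge': f=prof-np.median(prof,1)[:,None]
        elif mode=='down': f=-np.gradient(prof,axis=1)
        else: f=np.gradient(prof,axis=1)
        k=f.argmax(1); ok=(k>1)&(k<len(o)-2); e=np.full(len(k),np.nan)
        for i in np.nonzero(ok)[0]:
            y0,y1,y2=f[i,k[i]-1:k[i]+2]; den=y0-2*y1+y2; e[i]=o[k[i]]+(.125*(y0-y2)/den if den else 0)
        tgt=uv+e[:,None]*nrm; ok=ok&(abs(e-np.nanmedian(e))<3)
        if skip is not None: ok&=~skip
        def res(p): 
            q=proj(c,line(p[0],ky,off,p[1],a,b)); return (((tgt-q)@nrm)[ok])
        r=least_squares(res,[ths,dz],loss='soft_l1',f_scale=.3); ths,dz=r.x
        r0=least_squares(lambda p:res([p[0],0]),[ths],loss='soft_l1',f_scale=.3)
    print(mode,'ky',ky,'off',off,'free: th %.4f dz %.4f'%(ths,dz),'| dz=0: th %.4f'%r0.x[0],'n',ok.sum(),'rms %.2f'%np.sqrt(np.mean(res(r.x)**2)))
    return ths,dz
if __name__=='__main__':
    import sys
    for cam in sys.argv[1:-1]:
        z=np.load(cam+'.npz'); img=z['p']; th=float(sys.argv[-1]); print(cam)
        fit(z,img,-.160,0,.305,'ridge',.04,.215)
        fit(z,img,-.130,.015,th,'down' if cam[:2]!='sc' else 'up',.03,.25)
        fit(z,img,-.130,-.015,th,'up' if cam[:2]!='sc' else 'down',.03,.25)
        v=img.copy()
        for ky,off,t,col in ((-.16,0,.305,(255,0,0)),(-.13,.015,th,(0,255,0)),(-.13,-.015,th,(0,0,255))):
            for q in proj(z,line(t,ky,off,0,.03,.24)).round().astype(int): v[q[1],q[0]]=col
        y0,x0=(190,200) if cam[:2]!='sc' else (120,185)
        cv2.imwrite(f'pics/ov_{cam}.png',cv2.resize(v[y0:y0+(80 if cam[:2]!='sc' else 120),x0:x0+145,::-1],None,fx=5,fy=5,interpolation=cv2.INTER_NEAREST))
E
python3 fit.py s9 sc9 .288
```

```text
s9
ridge ky -0.16 off 0 free: th 0.2838 dz 0.0074 | dz=0: th 0.3302 n 40 rms 0.06
down ky -0.13 off 0.015 free: th 0.2864 dz 0.0010 | dz=0: th 0.2922 n 40 rms 0.29
up ky -0.13 off -0.015 free: th 0.2900 dz -0.0057 | dz=0: th 0.2566 n 40 rms 0.84
sc9
ridge ky -0.16 off 0 free: th 0.3911 dz -0.0075 | dz=0: th 0.3458 n 32 rms 0.71
up ky -0.13 off 0.015 free: th 0.2899 dz -0.0091 | dz=0: th 0.2396 n 40 rms 0.30
down ky -0.13 off -0.015 free: th 0.2667 dz -0.0019 | dz=0: th 0.2546 n 33 rms 1.18
```

View pics/ov_s9.png

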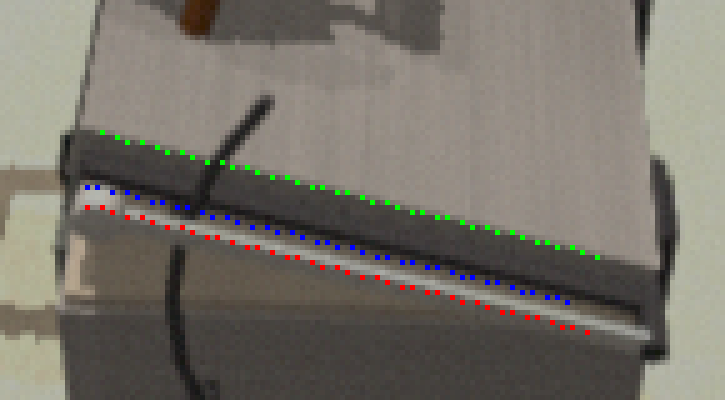

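View pics/ov_sc9.png

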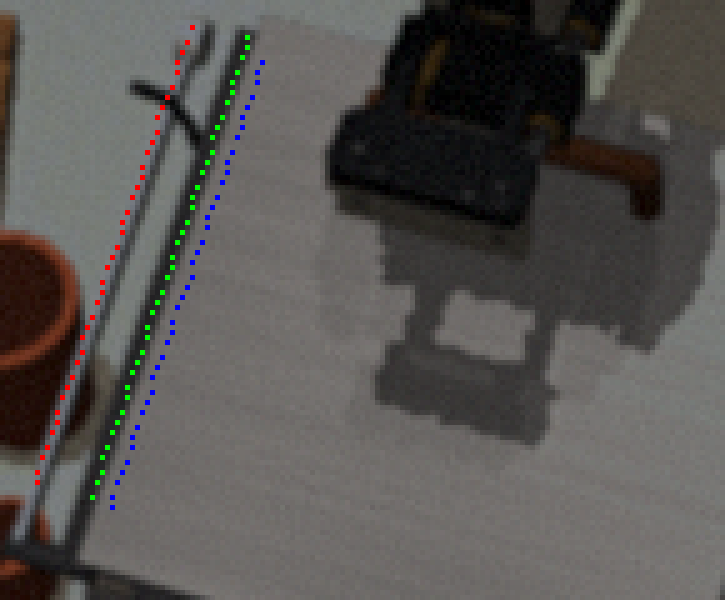

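```bash
cat > multi.py <<'E'
from fit import *
import sys
tag=sys.argv[1]; th=float(sys.argv[2]); zz={}
for cam in ('side','scene'):
    ps=[robot.read_camera(cam) for _ in range(5)]; c=robot.get_calibration(cam)
    p=np.mean([a[0] for a in ps],0).astype(np.uint8); d=np.median([a[1] for a in ps],0)
    np.savez(f'm_{tag}_{cam}.npz',p=p,d=d,K=c['camera_matrix'],R=c['R'],t=c['t'])
    z=np.load(f'm_{tag}_{cam}.npz'); cv2.imwrite(f'pics/m_{tag}_{cam}.png',p[:,:,::-1])
    print(cam,'tip',[(np.round(r['pixel'],1).tolist(),round(r['confidence'],2)) for r in robot.tip_of('index_tip',cam)[:2]])
E
cat > fit2.py <<'E'
from fit import *
import sys
tag=sys.argv[1]; th=float(sys.argv[2])
z=np.load(f'm_{tag}_side.npz'); p=z['p']
for dz0 in (.0074,): fit(z,p,-.160,0,.285,'ridge',.03,.205,w=4,dz0=dz0)
fit(z,p,-.157,0,.285,'ridge',.03,.205,w=4,dz0=.004)
fit(z,p,-.130,.015,th,'down',.03,.16,w=3)
fit(z,p,-.130,.015,th,'down',.03,.245,w=3)
fit(z,p,-.130,-.015,th,'up',.05,.16,w=3,dz0=-.003)
z=np.load(f'm_{tag}_scene.npz'); p=z['p']
W=cloud(z['d'],dict(camera_matrix=z['K'],R=z['R'],t=z['t'])); Q=W.reshape(-1,3);Q=Q[np.isfinite(Q[:,0])]
E
python3 multi.py a .288; python3 fit2.py a .288; python3 -c "
import cv2
i=cv2.imread('pics/m_a_scene.png');cv2.imwrite('pics/m_a_sc.png',cv2.resize(i[115:245,180:300],None,fx=4.6,fy=4.6,interpolation=cv2.INTER_CUBIC))"
```

```text
side tip [([233.2, 219.0], 0.76)]
scene tip [([126.9, 222.1], 0.76)]
ridge ky -0.16 off 0 free: th 0.2837 dz 0.0074 | dz=0: th 0.3327 n 40 rms 0.06
ridge ky -0.157 off 0 free: th 0.2837 dz 0.0042 | dz=0: th 0.3118 n 40 rms 0.05
down ky -0.13 off 0.015 free: th 0.2865 dz 0.0010 | dz=0: th 0.2951 n 40 rms 0.22
down ky -0.13 off 0.015 free: th 0.2891 dz 0.0006 | dz=0: th 0.2928 n 40 rms 0.22
up ky -0.13 off -0.015 free: th 0.2840 dz -0.0051 | dz=0: th 0.2421 n 40 rms 0.24
```

View pics/m_a_sc.png

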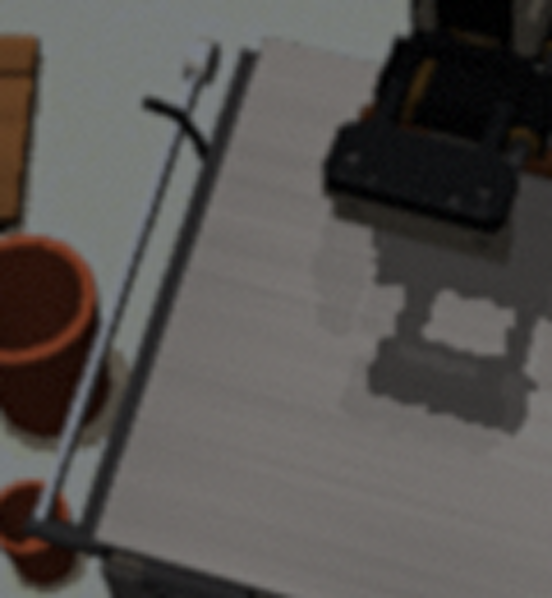

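```bash
cat > tri.py <<'E'
from fit import *
import sys
def tri(a,b,ta):
    Ps=[];pts=[]
    for cam,px in (('side',a),('scene',b)):
        z=np.load(f'm_{ta}_{cam}.npz'); Ps.append(z['K']@np.c_[z['R'],z['t'].ravel()]); pts.append(np.array([[px[1]],[px[0]]],float))
    X=cv2.triangulatePoints(Ps[0],Ps[1],*pts).ravel(); X=X[:3]/X[3]; d=X[:2]-H
    kx,ky,kz=-d@ex,d@ey,X[2]-.155; print(np.round(X,4),'k',np.round([kx,ky,kz],4),'th',round(np.arctan2(kz,kx),4),'r',round(np.hypot(kx,kz),4))
tri((233.2,219.0),(126.9,222.1),'a')
E
python3 tri.py
python3 - <<'E'
from fit import *
# scene: fit index and strip edges by residual windows
z=np.load('m_a_scene.npz');p=z['p'].astype(float)
g=z['p'].copy()
for ky,dz in ((-.157,0),(-.157,.004)):
    for m in ('ridge',):
        fit(z,g,ky,0,.285,m,.06,.12,w=3,dz0=dz)
b=255-g
fit(z,b,-.157,0,.285,'ridge',.12,.21,w=3)
for o,m in ((.015,'up'),(.015,'down'),(-.015,'up'),(-.015,'down')):
    fit(z,g,-.13,o,.287,m,.03,.24,w=3,dz0=-.009 if o>0 else 0)
E
python3 - <<'E'
import cv2
i=cv2.imread('pics/m_a_side.png');cv2.imwrite('pics/m_a_si.png',cv2.resize(i[205:265,205:265],None,fx=9,fy=9,interpolation=cv2.INTER_CUBIC))
E
```

```text
[ 0.5127 -0.1398  0.223 ] k [ 0.2261 -0.1614  0.068 ] th 0.2922 r 0.2361
ridge ky -0.157 off 0 free: th 0.4419 dz -0.0048 | dz=0: th 0.3916 n 40 rms 0.39
ridge ky -0.157 off 0 free: th 0.4312 dz -0.0038 | dz=0: th 0.3919 n 40 rms 0.38
ridge ky -0.157 off 0 free: th 0.2933 dz -0.0041 | dz=0: th 0.2689 n 38 rms 0.49
up ky -0.13 off 0.015 free: th 0.2918 dz -0.0093 | dz=0: th 0.2386 n 40 rms 0.25
down ky -0.13 off 0.015 free: th 0.2951 dz 0.0174 | dz=0: th 0.4006 n 37 rms 0.27
up ky -0.13 off -0.015 free: th 0.2975 dz 0.0212 | dz=0: th 0.4171 n 40 rms 0.29
down ky -0.13 off -0.015 free: th 0.2933 dz -0.0007 | dz=0: th 0.2889 n 40 rms 0.62
```

View pics/m_a_si.png

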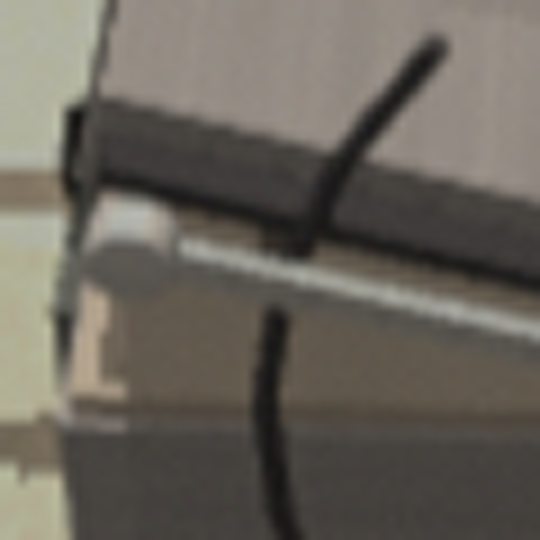

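The triangulated index tip gives 0.292 rad, with a radius of 0.236 m against the stated 0.235. Line directions give the index arm 0.284 and the lid 0.284–0.292, so they match. One last look before handing in.

apply_moves([
  {"tx":0,"ty":0,"tz":0,"yaw":0,"grip":-1},
  {"tx":0,"ty":0,"tz":0,"yaw":0,"grip":-1},
  {"tx":0,"ty":0,"tz":0,"yaw":0,"grip":-1},
  {"tx":0,"ty":0,"tz":0,"yaw":0,"grip":-1},
])

```text
time: 17.77
tool_pos: [0.5706, 0.0169, 0.2347]
tool_rot: [-3.139, -0.0, 1.46]
contact_force: [-8.0, 1.5, -3.0]
opening: 0.0128
```

```bash
python3 multi.py b .288; python3 fit2.py b .288; python3 -c "
from h import *
rel((.5455,.019,.196,1.466)); angles('scene','sc10')"
```

```text
side tip [([232.8, 220.1], 0.72), ([177.6, 207.9], 0.56)]
scene tip []
ridge ky -0.16 off 0 free: th 0.2837 dz 0.0074 | dz=0: th 0.3327 n 40 rms 0.05
ridge ky -0.157 off 0 free: th 0.2838 dz 0.0042 | dz=0: th 0.3118 n 40 rms 0.05
down ky -0.13 off 0.015 free: th 0.2864 dz 0.0010 | dz=0: th 0.2950 n 40 rms 0.21
down ky -0.13 off 0.015 free: th 0.2872 dz 0.0008 | dz=0: th 0.2920 n 40 rms 0.23
up ky -0.13 off -0.015 free: th 0.2843 dz -0.0051 | dz=0: th 0.2425 n 40 rms 0.24
t 18.375 pos [0.5706 0.0169 0.2347] rot [-3.139 -0.     1.46 ] q6 0.01 F [-7.7  0.7 -1.6] open 0.0128
(0.5455, 0.019, 0.196, 1.466) -> [-0.0007 -0.0251  0.0388] yaw -0.006
scene lid ang 0.2882 n 2829 slope ang 0.2889 icpt 0.0156
scene index ang 0.3132 mean 0.3117 n 207 slope 0.2833
```

View pics/m_b_scene.png

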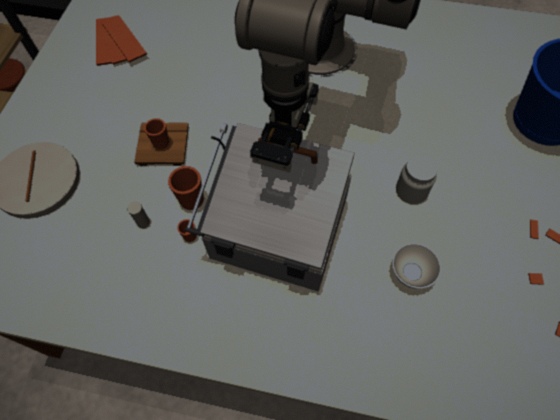

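View pics/m_b_side.png

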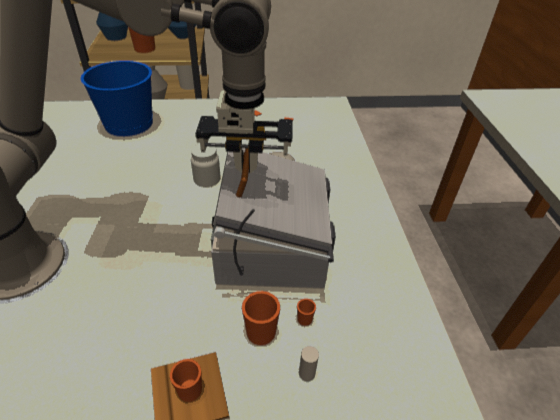

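The cup is upright on the board (scene (135,157), side (380,187)). The lid is parallel to the index arm and steady, and nothing else has moved. Handing in.

```bash
python3 -c "
from cell import robot
print(robot.hand_in())"
```

```text
the job is handed in; nothing more can be done
None
```

I set the middle-sized cup upright on the board, then lifted the lid level with the index arm. I handed in at about 18.4 s with the gripper still holding the lid; hand-in gives no verdict.

**Last checks:**
- **Cup:** it was lowered until it touched the board and then released. It stands near the board's centre in both camera views.
- **Lid:** it measures about 0.284–0.292 rad. Its position did not change over the last 1.8 s, and the grip on the bar held at 13 mm opening.
- **Index arm:** line direction gives about 0.284 rad and the triangulated tip gives 0.292 rad, so the lid matches it to within roughly 0.01 rad.
- **Other things:** in the final views the tub, bowl, post, look-alike cups and index arm appear where they were.

**What disagreed or went wrong:**
- **Index angle:** point-by-point depth estimates gave 0.292–0.313 rad, and forcing the line fits through the hinge gave up to 0.33 rad. I trusted the direction and tip measurements instead, because they compare lid and index the same way.
- **Fingertip height:** camera depth put the fingertips about 24 mm above the reported tool height. The first grip on the handle therefore closed on top of the bar (force reading under 4 N). I saw this from the 1 mm opening, went lower and gripped again.

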